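# Put the carving tools back on their silhouettes

### The arm

A 6-joint arm with a two-finger parallel gripper is mounted at the origin on the work surface. World frame = base frame: x ahead of the robot, y to its left, z up, the work surface at z = 0. Lengths are in m, angles in rad, forces in N, time in s.
With the tool pointing down it reaches from about 0.2 to 0.875 m from the base axis. Payload 3.4 kg.
Tool frame: the origin (TCP) lies on the centre line of the jaws, within the pads' length; the fingertips stand 22 mm ahead of it and the grasp point (between the pads) lies 3 mm ahead of it; z points along the fingers, y is the line along which they close (so a half turn about z gives the same grasp; the last joint's range is limited). The gripper opens to 94 mm and grips with 3 to 60 N. Pads are 16 mm wide; open, the fingers measure 119 mm over their backs; the gripper's body (75 mm by 177 mm) begins 78 mm behind the grasp point.
Start: joints at [1.17, 0.276, 1.505, -0, 1.361, -0.121], TCP at [0.159, 0.553, 0.227] pointing down, gripper open.
Joint ranges: [-2.89, 2.89], [-0.75, 2.08], [0.22, 2.7], [-1.18, 4.32], [0.11, 2.71], [-2.7, 2.7]. Speed limits (rad/s): [2.57, 2.57, 3.14, 3.14, 3.14, 3.14].

### API

Orientations are given as a 3x3 rotation matrix whose columns are the frame's x, y, z axes.
In Python, from workcell import readout, eyes, env, find_in, silhouettes gives the robot as it stands.
- The arm moves only by the tool servo_tool, never from a script. Its arguments are lists of equal length, an entry for each row: "offset": the shift along the world's x, y, z in units of 25 mm (1.0 is 25 mm), a list of three; "dr": the turn, a rotation vector about the world's x, y, z in units of 5 degrees (1.0 is 5 degrees), a list of three. In form: {"offset": [[tx, ty, tz], ...], "dr": [[ax, ay, az], ...]}. A call has 1 to 12 rows; each row shifts and turns the commanded pose from where the row before left it; what a row does not reach is not made up. A row lasts 1/10 s, in which the tool goes at most 50 mm and 8.59 degrees, less where a joint would pass 70% of its speed; a pose out of reach is approached as far as the arm can. A call is refused whole if a number of a shift passes 1 or a number of a turn 1, either way. A call with a gripper value outside its range is refused whole. "grip" is the closure, from 0 (fully open) to 1 (shut), set as the call begins (left out, the last holds). The fingers move at their own pace and stop on an object; the grip force is fixed at half the most. Time passes only in rows, so rows that do not move let the fingers close. It gives the time, the measured TCP pose, the force, the opening and the grip force at its end, in the units of the state.
- readout.get_obs(): the state, without advancing time (a new reading comes with each control period).
- eyes.snapshot(name): name is "scene" or "side" or "wrist"; returns a dict with "pixels" (420x560x3 uint8, red, green, blue), "depth" (420x560 float32, m along the optical axis (not along the pixel's ray), 0 where there is no reading), "fx", "fy", "cx", "cy" (pixels), "dist" ([k1, k2, p1, p2, k3] as OpenCV has them; the pictures are not rectified), "R" (3x3) and "t" (3): a world point X has camera coordinates R X + t. Camera axes: x right, y down, z forward; pixel columns grow to the right and rows downward; lengths in m; the calibration is good to about 2 mm. A picture is of the moment at which its call begins.
- env.sign_off(): hands the job in; it is judged then, once.
Trained networks look in the newest picture that a camera, given by its name, has taken for a name from the list of things; names that differ only in an ending like _2 or _b are one class to them, and where a whole thing is asked for, a point or a joint stands for the part that bears it (a point fixed in the world has none). Each returns a list of dicts, best first, with "conf" (0 to 1); they miss things now and then, are a little off and sometimes report something else, mostly with a low value. They report only what shows in the picture. A call takes as long as a camera call.
- find_in(camera, thing): "location" ([x, y, z] in m, in world coordinates, good to about 4 mm: the middle of the surface that is visible of it).
- silhouettes(camera, thing): "mask" (420x560 bool, what is visible of it).
The state is a dict: "time": time; "q": joint angles; "dq": joint speeds; "joint_torque": joint torques, N m; "ee_pos": TCP position; "orientation": TCP orientation; "wrist_force": force on the tool from outside, world axes, zero at the start; "torque": the same for the moment, N m; "width": opening from 0.0 (shut) to 1.0 (fully open); "grasp_force": force on a finger pad.
Only numpy, scipy, OpenCV 4.12 (cv2) and the standard library are available. Lean on these libraries where they do the work, as an engineer would, in place of code of your own. Each camera call takes 0.05 s, during which the arm holds its last target. There are 200 camera calls.

### The job

Put the four carving tools away: set the sharpening stone, the palm gouge, the block plane and the mallet each on the plywood pad that carries its dark silhouette, so that the tool covers its silhouette. The gouge and the plane must point the way their silhouettes do, and the mallet must stand upright on its head.

Things in the scene. Friction and masses are not known exactly. Their poses are not given: they have to be found in the camera images.
- stone: Grey two-layer sharpening stone, a plain block 125 x 42 x 24 mm (x, y, z), about 0.3 kg. Origin: middle of its underside; x along its length, z up. Grip it across the 42 mm width. The two ends are alike.
- gouge: Palm gouge lying flat, 130 mm long, 0.11 kg: pale wooden handle from x = -65 to +8 mm (does not roll), brass ferrule, thin shank and U-shaped steel blade 17 mm wide, clear of the bench. Origin: under the middle of its length, at the level of the handle's underside; x from handle to blade tip, z up. Grip the handle across y near x = -30 mm: 26 mm wide, 28 mm high there.
- gouge_tip (a point): The cutting tip of the palm gouge: 65 mm along +x from the gouge's origin, 12 mm up.
- plane: Dark iron block plane, 140 x 44 mm, 48 mm high, 0.5 kg, on its sole: half-round heel at x = -70, square toe at x = +70 mm with a dark knob (20 mm wide, at x = +53), sloping brass cap on top. Origin: middle of the sole; x from round heel to square toe, z up. Flat cheeks 44 mm apart, 29 mm high, from x = -46 to +38 mm: grip across them near the origin.
- plane_toe (a point): Middle of the square toe edge of the block plane: 70 mm along +x from the plane's origin.
- mallet: Round wooden carver's mallet standing upright on its head, 165 mm tall, about 0.4 kg: head 54 mm across at the foot, 66 mm at its widest (70 mm up), 92 mm high; above it a round handle 25 to 29 mm across up to 165 mm. Origin: centre of its foot; z up along the handle. Grip the handle about 130 mm up.
- stone_pad: Fixed plywood pad, flat on the bench, 150 x 66 mm (x, y), 12 mm thick, with a dark plain rectangle (129 x 46 mm) painted centrally on top. Origin: middle of its underside (bench level, 12 mm below the top); z up; x along the rectangle's length. Place for the sharpening stone, either way round.
- gouge_pad: Fixed plywood pad, flat on the bench, 155 x 60 mm (x, y), 12 mm thick, with the dark silhouette of the palm gouge (broad round-ended handle, narrow shank, small flare at the blade) painted centrally on top. Origin: middle of its underside (bench level, 12 mm below the top); z up; x points along the silhouette from the handle to the blade. Place for the palm gouge: same centre, same direction.
- plane_pad: Fixed plywood pad, flat on the bench, 165 x 68 mm (x, y), 12 mm thick, with the dark silhouette of the block plane (143 x 48 mm, one end half-round, the other square) painted centrally on top. Origin: middle of its underside (bench level, 12 mm below the top); z up; x points from the round end to the square end. Place for the block plane: same centre, same direction.
- mallet_pad: Fixed plywood pad, flat on the bench, 90 x 90 mm (x, y), 12 mm thick, with a dark disc 68 mm across painted centrally on top. Origin: middle of its underside (bench level, 12 mm below the top); z up. Place for the mallet, upright on its head.

How it is judged:
At the end, for the whole second after the job is handed in: Each tool rests on its own pad (tilt under 0.12 rad), origin within 12 mm across and 8 to 16 mm above the pad's; stone, gouge and plane within 0.2 rad of their silhouettes; gouge tip and plane toe over 40 mm along the pad's +x; all released, at rest (horizontal distance between stone and stone_pad below 0.012 m and z of stone in the frame of stone_pad between 0.008 and 0.016 m and angle between each of stone, gouge, plane, mallet's own z axis and vertical below 0.12 rad and linear speed of each of stone, gouge, plane, mallet below 0.02 m/s and angular speed of each of stone, gouge, plane, mallet below 0.2 rad/s and angle between the x axis of stone and the x axis of stone_pad, either way round below 0.2 rad and horizontal distance between gouge and gouge_pad below 0.012 m and z of gouge in the frame of gouge_pad between 0.008 and 0.016 m and angle between the x axis of gouge and the x axis of gouge_pad, either way round below 0.2 rad and x of gouge_tip in the frame of gouge_pad above 0.04 m and horizontal distance between plane and plane_pad below 0.012 m and z of plane in the frame of plane_pad between 0.008 and 0.016 m and angle between the x axis of plane and the x axis of plane_pad, either way round below 0.2 rad and x of plane_toe in the frame of plane_pad above 0.04 m and horizontal distance between mallet and mallet_pad below 0.012 m and z of mallet in the frame of mallet_pad between 0.008 and 0.016 m); the robot touches nothing.
It also fails if it takes over 112 s, if anything falls off the work surface, if the arm or the gripper's body presses on something with over 40 N, if the wrist force passes 120 N, or if a joint passes its speed limit or range.

## Working session

There is one attempt and no reset: what is moved stays moved. The work goes in short steps, Python scripts to look and compute and a tool call to move; the robot and the scene stay as the last step left them, time stands still between calls to the robot, and variables do not carry over. Pictures are saved under pics/ and viewed, at most 14 in all, crops included, and the job is handed in when it is done.

Besides the shell and the picture viewer there is one more tool, called after "Call:" as name(argument=value, ...) on one line, values as JSON. servo_tool: Moves the arm, as the interface text tells. Its arguments: {"type":"object","properties":{"offset":{"type":"array"},"dr":{"type":"array"},"grip":{"type":"number"}},"required":["offset","dr"]}

```bash
mkdir -p pics && ls && cat > h.py <<'E'
import numpy as np, cv2
from workcell import readout, eyes, env, find_in, silhouettes
def save(s,name): cv2.imwrite('pics/'+name+'.png', s['pixels'][:,:,::-1])
def cloud(s):
    h,w=s['depth'].shape
    K=np.array([[s['fx'],0,s['cx']],[0,s['fy'],s['cy']],[0,0,1.]])
    u,v=np.meshgrid(np.arange(w),np.arange(h))
    p=cv2.undistortPoints(np.stack([u,v],-1).reshape(-1,1,2).astype(np.float64),K,np.array(s['dist'],float)).reshape(h,w,2)
    d=s['depth']
    X=np.stack([p[...,0]*d,p[...,1]*d,d],-1)
    R=np.array(s['R']);t=np.array(s['t'])
    W=(X-t)@R
    W[d<=0]=np.nan
    return W
E
python3 - <<'E'
from h import *
o=readout.get_obs(); print({k:np.round(v,3).tolist() for k,v in o.items()})
for c in ('scene','side','wrist'):
    s=eyes.snapshot(c); save(s,c+'0'); print(c,'campos',np.round(-np.array(s['R']).T@s['t'],3))
    W=cloud(s); np.savez(c+'0.npz',W=W,pix=s['pixels'])
    for n in ['stone','gouge','plane','mallet','stone_pad','gouge_pad','plane_pad','mallet_pad']:
        f=find_in(c,n)
        print(n,[(round(float(x['conf']),2),np.round(x['location'],3).tolist()) for x in f[:2]])
E
```

```text
pics
{'time': 0.0, 'q': [1.17, 0.277, 1.506, -0.0, 1.361, -0.121], 'dq': [0.001, 0.0, 0.002, -0.001, -0.002, -0.0], 'joint_torque': [-0.0, -40.458, -23.722, 0.07, 0.035, -0.0], 'ee_pos': [0.159, 0.552, 0.227], 'orientation': [[-0.961, 0.276, -0.001], [0.276, 0.961, -0.002], [0.0, -0.002, -1.0]], 'wrist_force': [-0.664, 0.513, -0.593], 'torque': [-0.018, -0.019, -0.049], 'grasp_force': 0.0, 'width': 1.0}
scene campos [1.201 0.393 0.798]
stone [(0.93, [0.649, 0.244, 0.019])]
gouge [(0.7, [0.54, -0.429, 0.016])]
plane [(0.82, [0.478, -0.187, 0.03])]
mallet [(0.89, [0.458, 0.022, 0.083])]
stone_pad [(0.59, [0.659, -0.214, 0.009])]
gouge_pad [(0.7, [0.461, 0.22, 0.011])]
plane_pad [(0.86, [0.667, 0.021, 0.013])]
mallet_pad [(0.97, [0.492, 0.439, 0.015]), (0.71, [0.647, 0.243, 0.019])]
side campos [ 0.355 -0.999  0.713]
stone [(0.94, [0.632, 0.229, 0.021])]
gouge [(0.65, [0.527, -0.438, 0.023]), (0.61, [0.485, 0.423, 0.011])]
plane [(0.85, [0.453, -0.211, 0.028]), (0.69, [0.522, -0.442, 0.023])]
mallet [(0.8, [0.439, -0.001, 0.077]), (0.65, [0.641, -0.224, 0.015])]
stone_pad [(0.96, [0.643, -0.225, 0.013])]
gouge_pad [(0.62, [0.432, 0.212, 0.01])]
plane_pad [(0.61, [0.653, 0.004, 0.016])]
mallet_pad [(0.64, [0.488, 0.421, 0.01])]
wrist campos [0.094 0.571 0.384]
stone []
gouge []
plane []
mallet []
stone_pad []
gouge_pad []
plane_pad []
mallet_pad []
```

View pics/scene0.png

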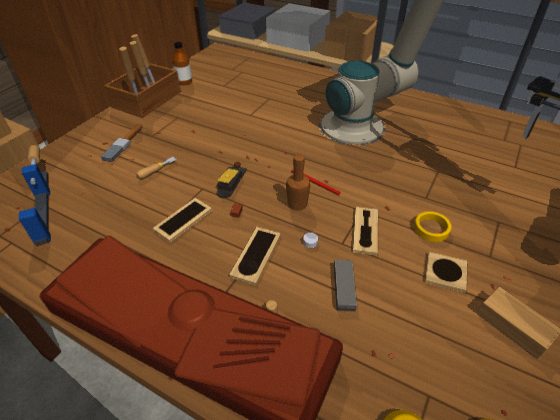

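View pics/side0.png

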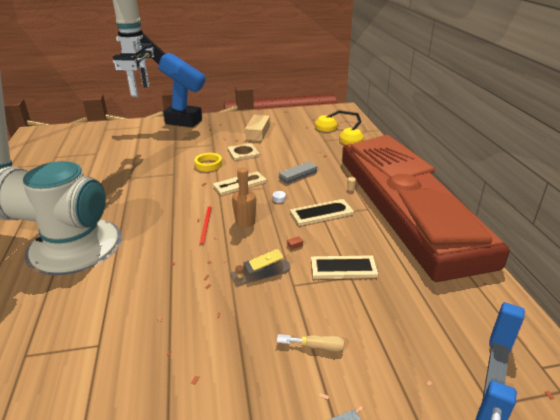

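```bash
cat > m.py <<'E'
from h import *
def pose(c,n,s=None):
    """min-area rectangle of what the mask shows, world xy"""
    W=cloud(s)
    out=[]
    for m in silhouettes(c,n)[:1]:
        k=m['mask']&np.isfinite(W[...,0]); P=W[k]
        z=np.percentile(P[:,2],[5,50,95])
        Q=P[(P[:,2]>z[0]-.01)&(P[:,2]<z[2]+.01)]
        r=cv2.minAreaRect((Q[:,:2]*1000).astype(np.float32))
        out.append((round(float(m['conf']),2),int(k.sum()),np.round(P.mean(0),3).tolist(),np.round(z,3).tolist(),np.round(r[0],1).tolist(),np.round(r[1],1).tolist(),round(r[2],1)))
    return out
E
python3 - <<'E'
from m import *
for c in ('scene','side'):
    s=eyes.snapshot(c); W=cloud(s)
    # bench height
    B=W[(W[...,0]>.3)&(W[...,0]<.75)&(abs(W[...,1])<.5)&(abs(W[...,2])<.008)]
    print(c,'bench z',np.median(B[:,2]),'k',np.round(s['fx'],1),np.round(s['dist'],3))
    for n in ['stone','gouge','plane','mallet','stone_pad','gouge_pad','plane_pad','mallet_pad']: print(n,pose(c,n,s))
E
```

```text
scene bench z 0.0004501665518074777 k 416.4 [-0.025  0.     0.     0.     0.   ]
stone [(0.84, 943, [0.647, 0.244, 0.023], [0.012, 0.024, 0.026], [640.0, 241.8], [127.8, 42.0], 27.0)]
gouge [(0.61, 255, [0.532, -0.428, 0.02], [0.011, 0.02, 0.029], [517.4, -426.3], [28.3, 131.2], 73.0)]
plane [(0.61, 575, [0.469, -0.188, 0.024], [0.005, 0.027, 0.044], [450.3, -196.6], [154.3, 44.1], 12.7)]
mallet [(0.8, 941, [0.455, 0.024, 0.078], [0.008, 0.08, 0.161], [363.3, -21.1], [246.8, 65.0], 25.2)]
stone_pad [(0.87, 1147, [0.654, -0.217, 0.011], [0.004, 0.012, 0.015], [643.3, -221.9], [75.5, 161.6], 81.1)]
gouge_pad [(0.9, 1073, [0.458, 0.223, 0.012], [0.008, 0.012, 0.015], [449.6, 221.0], [159.2, 60.1], 19.7)]
plane_pad [(0.89, 1620, [0.663, 0.018, 0.012], [0.004, 0.012, 0.015], [651.9, 11.6], [180.9, 75.6], 8.7)]
mallet_pad [(0.86, 1255, [0.491, 0.439, 0.013], [0.008, 0.014, 0.016], [484.1, 437.1], [95.6, 91.2], 8.6)]
side bench z -0.0004704259547265462 k 452.6 [-0.018  0.     0.     0.     0.   ]
stone [(0.95, 493, [0.637, 0.231, 0.015], [-0.0, 0.019, 0.024], [652.7, 252.9], [169.4, 76.8], 45.7)]
gouge [(0.84, 626, [0.526, -0.436, 0.02], [0.011, 0.021, 0.028], [515.6, -426.2], [26.7, 125.9], 66.6)]
plane [(0.95, 1252, [0.452, -0.204, 0.022], [0.002, 0.025, 0.043], [450.5, -174.7], [142.4, 96.0], 13.3)]
mallet [(0.77, 1001, [0.44, 0.001, 0.075], [0.008, 0.076, 0.158], [443.6, 75.4], [187.7, 61.4], 87.5)]
stone_pad [(0.67, 1394, [0.646, -0.226, 0.011], [0.004, 0.012, 0.015], [648.5, -212.7], [88.0, 150.0], 80.6)]
gouge_pad [(0.66, 995, [0.441, 0.005, 0.075], [0.008, 0.076, 0.158], [447.8, 158.3], [353.6, 62.5], 87.3)]
plane_pad [(0.59, 993, [0.653, 0.007, 0.009], [0.002, 0.01, 0.013], [656.4, 13.7], [166.2, 72.9], 8.1)]
mallet_pad [(0.67, 342, [0.482, 0.423, 0.008], [0.0, 0.009, 0.012], [482.8, 431.1], [91.6, 93.0], 12.9)]
```

```bash
cat > ortho.py <<'E'
from h import *
def ortho(s,c,z,half=100):
    """top view, 1 mm per px at height z round c (m): col=+x, row=+y"""
    g=np.arange(-half,half)/1000.
    X,Y=np.meshgrid(c[0]+g,c[1]+g)
    P=np.stack([X,Y,np.full_like(X,z)],-1).reshape(-1,3)
    K=np.array([[s['fx'],0,s['cx']],[0,s['fy'],s['cy']],[0,0,1.]])
    uv=cv2.projectPoints(P,cv2.Rodrigues(np.array(s['R'],float))[0],np.array(s['t'],float),K,np.array(s['dist'],float))[0].reshape(*X.shape,2).astype(np.float32)
    return cv2.remap(s['pixels'],uv[...,0],uv[...,1],cv2.INTER_LINEAR)
E
python3 - <<'E'
from ortho import *
C={'stone_pad':(.645,-.221),'gouge_pad':(.450,.221),'plane_pad':(.653,.012),'mallet_pad':(.484,.436),
'stone':(.640,.242),'gouge':(.517,-.426),'plane':(.450,-.196),'mallet':(.440,.010)}
Z={'stone':.024,'gouge':.015,'plane':.029,'mallet':.165}
S={c:eyes.snapshot(c) for c in('scene','side')}
rows=[]
for c,s in S.items():
    tiles=[]
    for n,p in C.items():
        o=ortho(s,p,Z.get(n,.012))
        tiles.append(cv2.cvtColor(o,cv2.COLOR_RGB2BGR))
        if n.endswith('pad'):
            # dark silhouette: connected component nearest the centre
            g=o.max(2); d=(g<75).astype(np.uint8)
            k,l,st,ce=cv2.connectedComponentsWithStats(d)
            i=max(range(1,k),key=lambda j:st[j,4] if np.hypot(*(ce[j]-100))<30 else 0)
            m=(l==i).astype(np.uint8); cn=max(cv2.findContours(m,0,1)[0],key=cv2.contourArea)
            r=cv2.minAreaRect(cn); mo=cv2.moments(m,True)
            print(c,n,'area',st[i,4],'rect ctr',np.round(np.array(r[0])-100+np.array(p)*1000,1),np.round(r[1],1),round(r[2],1),'centroid',np.round(ce[i]-100+np.array(p)*1000,1))
    rows+=[np.hstack(tiles[:4]),np.hstack(tiles[4:])]
cv2.imwrite('pics/ortho_s.png',np.vstack(rows[:2]))
cv2.imwrite('pics/ortho_d.png',np.vstack(rows[2:]))
# fused clouds for tools
P=np.concatenate([cloud(s).reshape(-1,3) for s in S.values()]); P=P[np.isfinite(P[:,0])]
for n,zl,zh in(('stone',.021,.028),('gouge',.006,.035),('plane',.006,.06),('plane',.022,.034),('mallet',.03,.09),('mallet',.11,.155),('mallet',.161,.17)):
    Q=P[(np.hypot(P[:,0]-C[n][0],P[:,1]-C[n][1])<.085)&(P[:,2]>zl)&(P[:,2]<zh)]
    q=Q[:,:2]*1000; r=cv2.minAreaRect(q.astype(np.float32))
    w,v=np.linalg.eigh(np.cov(q.T)); a=np.degrees(np.arctan2(v[1,1],v[0,1]))
    print(n,zl,len(q),np.round(r[0],1),np.round(r[1],1),round(r[2],1),'pca',round(a,1),'mean',np.round(q.mean(0),1))
E
```

```text
scene stone_pad area 5359 rect ctr [ 646.1 -221.7] [ 43.8 126.9] 80.2 centroid [ 646.5 -221.9]
scene gouge_pad area 2488 rect ctr [446.  222.2] [129.8  29.7] 16.8 centroid [455.5 223.1]
scene plane_pad area 6289 rect ctr [655.5  14.1] [142.7  46.9] 8.4 centroid [653.2  13.8]
scene mallet_pad area 3356 rect ctr [483. 437.] [65.3 64.4] 63.4 centroid [483.1 437.3]
side stone_pad area 4421 rect ctr [ 648.  -220.8] [ 37.  122.6] 80.5 centroid [ 648.  -220.8]
side gouge_pad area 87 rect ctr [398.6 203.1] [16.4  6. ] 20.0 centroid [398.7 202.9]
side plane_pad area 4814 rect ctr [657.3  14.8] [136.   37.5] 8.7 centroid [655.3  14.6]
side mallet_pad area 25 rect ctr [461.4 437.3] [4.1 8.5] 18.4 centroid [461.2 438.1]
stone 0.021 1027 [639.7 239.6] [130.3  46.6] 26.7 pca -152.9 mean [642.1 242.3]
gouge 0.006 963 [ 516.3 -427.4] [ 29.8 131. ] 71.1 pca 160.4 mean [ 527.4 -433.2]
plane 0.006 1594 [ 455.1 -197.6] [141.3  48.2] 10.7 pca -168.6 mean [ 457.9 -199.5]
plane 0.022 575 [ 448.2 -199.1] [110.7  48. ] 11.4 pca -172.0 mean [ 448.6 -201.5]
mallet 0.03 1025 [444.1  15.5] [68.4 62.5] 51.9 pca 54.4 mean [449.5  11. ]
mallet 0.11 290 [444.2  15.7] [31.6 25.5] 51.5 pca 52.3 mean [445.7  14.2]
mallet 0.161 70 [443.3  17.9] [26.5 21.9] 50.4 pca 54.9 mean [443.8  17.1]
```

View pics/ortho_s.png

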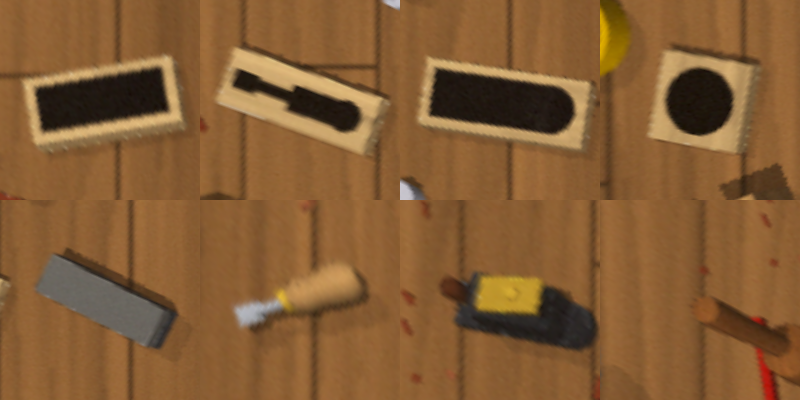

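View pics/ortho_d.png

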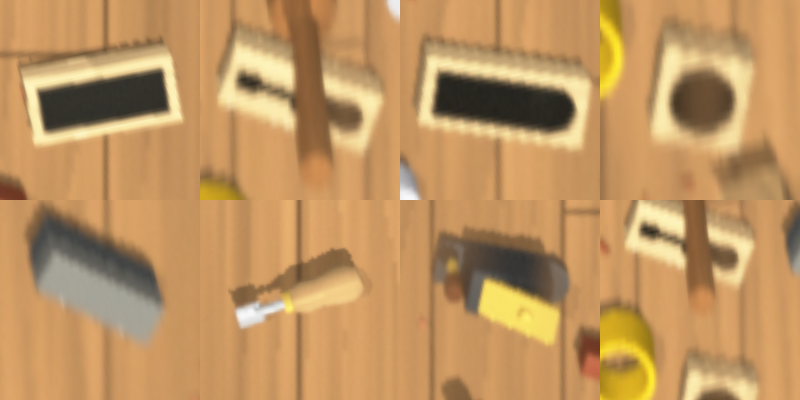

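The scene picture shows the stone at (345,285), gouge (155,167), plane (232,180) and mallet (298,190). The pads are at (183,219) for the stone, (366,230) gouge, (256,256) plane and (447,271) mallet. The top views put the blade silhouette, plane toe and tool knob all towards −x, and the sizes match the ones given. I'll start with the stone.

Call:
servo_tool(offset=[[1,-0.65,0],[1,-0.65,0],[1,-0.65,0],[1,-0.65,0],[1,-0.65,0],[1,-0.65,0],[1,-0.65,0],[1,-0.65,0],[1,-0.65,0],[1,-0.65,0],[1,-0.65,0],[1,-0.65,0]], dr=[[0,0,0.72],[0,0,0.72],[0,0,0.72],[0,0,0.72],[0,0,0.72],[0,0,0.72],[0,0,0.72],[0,0,0.72],[0,0,0.72],[0,0,0.72],[0,0,0.72],[0,0,0.72]], grip=0)

```text
time: 3.55
ee_pos: [0.4598, 0.3569, 0.2275]
orientation: [[-0.889, -0.459, 0.0], [-0.459, 0.889, 0.0], [-0.0, 0.0, -1.0]]
wrist_force: [-0.7, -0.5, -0.2]
width: 1.002
grasp_force: 0.0
```

Call:
servo_tool(offset=[[0.9,-0.585,0],[0.9,-0.585,0],[0.9,-0.585,0],[0.9,-0.585,0],[0.9,-0.585,0],[0.9,-0.585,0],[0.9,-0.585,0],[0.9,-0.585,0]], dr=[[0,0,0],[0,0,0],[0,0,0],[0,0,0],[0,0,0],[0,0,0],[0,0,0],[0,0,0]])

```text
time: 4.35
ee_pos: [0.6397, 0.24, 0.2274]
orientation: [[-0.89, -0.457, -0.0], [-0.457, 0.89, 0.0], [0.0, 0.0, -1.0]]
wrist_force: [0.3, 0.6, 0.4]
width: 1.0
grasp_force: 0.0
```

```bash
cat > w.py <<'E'
from ortho import *
import sys
def look(n,lo,hi,ctr,name,zpl,rad=.085):
    """wrist view: rectangle round the points between lo and hi near ctr, and a top view"""
    s=eyes.snapshot('wrist'); P=cloud(s).reshape(-1,3); P=P[np.isfinite(P[:,0])]
    print('campos',np.round(-np.array(s['R']).T@s['t'],3),'tcp',np.round(readout.get_obs()['ee_pos'],4))
    Q=P[(np.hypot(P[:,0]-ctr[0],P[:,1]-ctr[1])<rad)&(P[:,2]>lo)&(P[:,2]<hi)]
    if len(Q)>20:
        r=cv2.minAreaRect((Q[:,:2]*1000).astype(np.float32)); print(n,len(Q),np.round(r[0],1),np.round(r[1],1),round(r[2],1),'zmed',np.median(Q[:,2]).round(4))
    cv2.imwrite('pics/'+name+'.png',np.hstack([cv2.resize(s['pixels'],(400,300)),cv2.resize(ortho(s,ctr,zpl),(300,300))])[:,:,::-1])
E
python3 -c "
from w import *
look('stone',.018,.030,(.640,.240),'w_stone',.024)"
```

```text
campos [0.58  0.209 0.384] tcp [0.6438 0.237  0.2268]
stone 4645 [639.2 240.7] [124.9  42.1] 26.6 zmed 0.0233
```

View pics/w_stone.png

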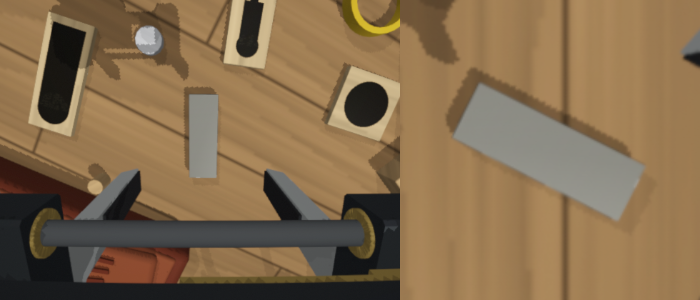

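The wrist view shows the stone as a grey block 124.9 × 42.1 mm, right between the jaws. It agrees with the other cameras to about 1 mm, so I'm going down.

Call:
servo_tool(offset=[[0,0,-1],[0,0,-1],[0,0,-1],[0,0,-1],[0,0,-1],[0,0,-1],[0,0,-0.8],[0,0,-0.6],[0,0,-0.4],[0,0,-0.2],[0,0,0]], dr=[[0,0,0],[0,0,0],[0,0,0],[0,0,0],[0,0,0],[0,0,0],[0,0,0],[0,0,0],[0,0,0],[0,0,0],[0,0,0]])

```text
time: 5.5
ee_pos: [0.6388, 0.2407, 0.0272]
orientation: [[-0.89, -0.457, -0.0], [-0.457, 0.89, -0.0], [0.0, 0.0, -1.0]]
wrist_force: [-0.5, 0.3, 0.2]
width: 1.002
grasp_force: 0.0
```

Call:
servo_tool(offset=[[0,0,0],[0,0,0],[0,0,0],[0,0,0],[0,0,0],[0,0,0]], dr=[[0,0,0],[0,0,0],[0,0,0],[0,0,0],[0,0,0],[0,0,0]], grip=1)

```text
time: 6.1
ee_pos: [0.6389, 0.2407, 0.0276]
orientation: [[-0.89, -0.457, 0.0], [-0.457, 0.89, 0.0], [-0.0, 0.0, -1.0]]
wrist_force: [0.6, -0.1, -0.8]
width: 0.523
grasp_force: 0.0
```

Call:
servo_tool(offset=[[0,0,0],[0,0,0],[0,0,0],[0,0,0]], dr=[[0,0,0],[0,0,0],[0,0,0],[0,0,0]])

```text
time: 6.5
ee_pos: [0.6387, 0.2408, 0.0275]
orientation: [[-0.89, -0.457, -0.0], [-0.457, 0.89, 0.0], [0.0, 0.0, -1.0]]
wrist_force: [-0.4, 0.2, -0.0]
width: 0.445
grasp_force: 30.0
```

Call:
servo_tool(offset=[[0,0,1],[0,0,1],[0.02,-1,0.5],[0.02,-1,0.5],[0.02,-1,0.5],[0.02,-1,0.5],[0.02,-1,0],[0.02,-1,0],[0.02,-1,0],[0.02,-1,0],[0.02,-1,0],[0.02,-1,0]], dr=[[0,0,0],[0,0,0],[0,0,-0.4],[0,0,-0.4],[0,0,-0.4],[0,0,-0.4],[0,0,-0.4],[0,0,-0.4],[0,0,-0.4],[0,0,-0.4],[0,0,-0.4],[0,0,-0.4]])

```text
time: 7.7
ee_pos: [0.6431, -0.0104, 0.1266]
orientation: [[-0.992, -0.123, -0.002], [-0.123, 0.992, 0.0], [0.002, 0.0, -1.0]]
wrist_force: [0.5, -0.4, -3.6]
width: 0.447
grasp_force: 30.0
```

Call:
servo_tool(offset=[[0.02,-1,0],[0.02,-1,0],[0.02,-1,0],[0.02,-1,0],[0.02,-1,0],[0.02,-1,0],[0.01,-1,0],[0,-0.8,0],[0,-0.5,0],[0,-0.18,0],[0,0,0],[0,0,0]], dr=[[0,0,-0.4],[0,0,-0.4],[0,0,-0.4],[0,0,-0.4],[0,0,-0.4],[0,0,-0.4],[0,0,-0.4],[0,0,-0.4],[0,0,-0.2],[0,0,0],[0,0,0],[0,0,0]])

```text
time: 8.9
ee_pos: [0.647, -0.2203, 0.1274]
orientation: [[-0.985, 0.17, -0.0], [0.17, 0.985, 0.001], [0.0, 0.001, -1.0]]
wrist_force: [0.1, 0.6, -2.5]
width: 0.439
grasp_force: 30.0
```

```bash
python3 - <<'E'
from ortho import *
s=eyes.snapshot('wrist'); save(s,'w_sp')
o=readout.get_obs(); print(o['ee_pos'],o['width'],o['grasp_force'],np.degrees(np.arctan2(o['orientation'][1][1],o['orientation'][0][1])))
for n in('stone','plane','gouge','stone_pad','plane_pad'): print(n,[(round(float(x['conf']),2),np.round(x['location'],3).tolist()) for x in find_in('wrist',n)[:2]])
E
```

```text
[ 0.64702065 -0.22015986  0.12750519] 0.4471230314273039 29.98906910419464 80.22704224407482
stone [(0.91, [0.629, -0.217, 0.124])]
plane [(0.59, [0.503, -0.187, 0.007])]
gouge [(0.62, [0.55, -0.425, 0.012])]
stone_pad [(0.92, [0.578, -0.212, 0.008])]
plane_pad [(0.74, [0.635, -0.008, 0.01]), (0.73, [0.63, -0.216, 0.124])]
```

View pics/w_sp.png

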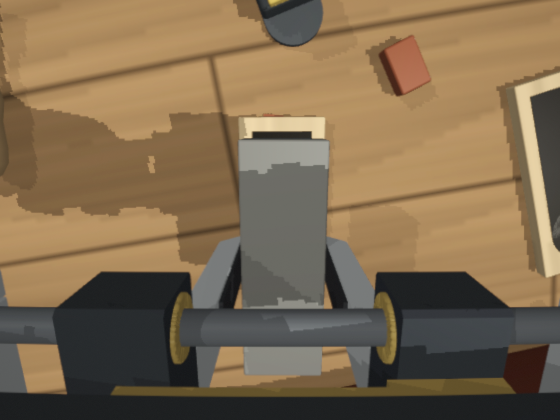

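The stone (x 240–328) lines up with its pad, whose end shows at (283,128). Setting it down.

Call:
servo_tool(offset=[[0,-0.04,-1],[0,0,-1],[0,0,-0.8],[0,0,-0.4],[0,0,-0.2],[0,0,-0.08],[0,0,-0.03],[0,0,0]], dr=[[0,0,0],[0,0,0],[0,0,0],[0,0,0],[0,0,0],[0,0,0],[0,0,0],[0,0,0]])

```text
time: 10.0
ee_pos: [0.6477, -0.2226, 0.0407]
orientation: [[-0.985, 0.171, 0.002], [0.171, 0.985, -0.001], [-0.002, -0.0, -1.0]]
wrist_force: [0.6, -0.4, -2.7]
width: 0.444
grasp_force: 30.0
```

Call:
servo_tool(offset=[[0,0,0],[0,0,0],[0,0,0],[0,0,0],[0,0,0],[0,0,0]], dr=[[0,0,0],[0,0,0],[0,0,0],[0,0,0],[0,0,0],[0,0,0]], grip=0)

```text
time: 10.6
ee_pos: [0.6471, -0.2223, 0.0398]
orientation: [[-0.985, 0.171, 0.0], [0.171, 0.985, 0.0], [-0.0, 0.0, -1.0]]
wrist_force: [-0.0, 0.7, 0.2]
width: 0.919
grasp_force: 0.0
```

Call:
servo_tool(offset=[[0,0,1],[0,0,1],[0,0,1],[-0.5,-1,0.6],[-0.5,-1,0.6],[-0.5,-1,0.6],[-0.5,-1,0.6],[-0.5,-1,0.6],[-0.5,-1,0.6],[-0.5,-1,0.3],[-0.4,-1,0.2],[-0.2,-0.55,0]], dr=[[0,0,0],[0,0,0],[0,0,0],[0,0,-0.2],[0,0,-0.2],[0,0,-0.2],[0,0,-0.2],[0,0,-0.2],[0,0,-0.2],[0,0,-0.2],[0,0,-0.2],[0,0,0]])

```text
time: 11.8
ee_pos: [0.5438, -0.4384, 0.2181]
orientation: [[-0.951, 0.308, 0.001], [0.308, 0.951, -0.002], [-0.002, -0.001, -1.0]]
wrist_force: [-0.3, 1.1, -0.7]
width: 1.0
grasp_force: 0.0
```

Call:
servo_tool(offset=[[0,0,0]], dr=[[0,0,0]])

```text
time: 11.9
ee_pos: [0.5438, -0.4376, 0.2167]
orientation: [[-0.951, 0.308, -0.0], [0.308, 0.951, 0.0], [0.0, 0.0, -1.0]]
wrist_force: [0.0, -0.2, -0.4]
width: 0.999
grasp_force: 0.0
```

```bash
python3 -c "
from w import *
look('gouge',.005,.035,(.517,-.427),'w_gouge',.014)
look('gouge',.018,.035,(.517,-.427),'w_gouge',.014)
s=eyes.snapshot('wrist'); P=cloud(s).reshape(-1,3); P=P[np.isfinite(P[:,0])]
Q=P[(abs(P[:,0]-.647)<.1)&(abs(P[:,1]+.221)<.1)&(P[:,2]>.032)&(P[:,2]<.045)]
if len(Q)>20: print(cv2.minAreaRect((Q[:,:2]*1000).astype(np.float32)),np.median(Q[:,2]))
"
```

```text
campos [ 0.48  -0.418  0.373] tcp [ 0.5443 -0.4361  0.2165]
gouge 2442 [ 514.4 -429.2] [ 27.5 129. ] 72.4 zmed 0.022
campos [ 0.48  -0.416  0.373] tcp [ 0.5447 -0.4352  0.2165]
gouge 1661 [ 524.  -431.8] [ 27.2 109.9] 71.5 zmed 0.0242
((640.766357421875, -222.50225830078125), (44.082435607910156, 111.49739837646484), 79.64451599121094) 0.034960130376941415
```

View pics/w_gouge.png

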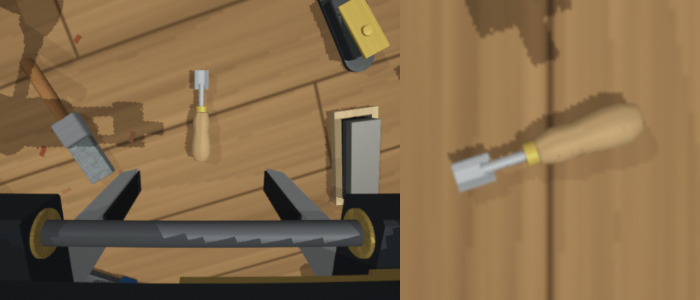

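The gouge lies at (202,115) in the left picture, handle towards the jaws and in line with them. The stone sits on its pad at (362,155).

Call:
servo_tool(offset=[[0,0,-1],[0,0,-1],[0,0,-1],[0,0,-1],[0,0,-1],[0,0,-1],[0,0,-0.8],[0,0,-0.5],[0,0,-0.25],[0,0,-0.09],[0,0,0]], dr=[[0,0,0],[0,0,0],[0,0,0],[0,0,0],[0,0,0],[0,0,0],[0,0,0],[0,0,0],[0,0,0],[0,0,0],[0,0,0]])

```text
time: 13.15
ee_pos: [0.545, -0.4361, 0.0268]
orientation: [[-0.952, 0.306, 0.001], [0.306, 0.952, -0.0], [-0.001, -0.0, -1.0]]
wrist_force: [-0.5, 0.6, 0.3]
width: 1.0
grasp_force: 0.0
```

Call:
servo_tool(offset=[[0,0,0],[0,0,0],[0,0,0],[0,0,0],[0,0,0],[0,0,0],[0,0,0],[0,0,0],[0,0,0],[0,0,0],[0,0,0]], dr=[[0,0,0],[0,0,0],[0,0,0],[0,0,0],[0,0,0],[0,0,0],[0,0,0],[0,0,0],[0,0,0],[0,0,0],[0,0,0]], grip=1)

```text
time: 14.25
ee_pos: [0.5446, -0.4361, 0.0262]
orientation: [[-0.952, 0.306, 0.0], [0.306, 0.952, -0.0], [-0.0, -0.0, -1.0]]
wrist_force: [0.0, -0.6, 0.1]
width: 0.272
grasp_force: 30.0
```

Call:
servo_tool(offset=[[0,0,1],[0,0,1],[-0.1,1,0.62],[-0.1,1,0.62],[-0.1,1,0.62],[-0.1,1,0.62],[-0.1,1,0.62],[-0.1,1,0.62],[-0.1,1,0.62],[-0.1,1,0.62],[-0.1,1,0.62],[-0.1,1,0.62]], dr=[[0,0,0],[0,0,0],[0,0,0.32],[0,0,0.32],[0,0,0.32],[0,0,0.32],[0,0,0.32],[0,0,0.32],[0,0,0.32],[0,0,0.32],[0,0,0.32],[0,0,0.32]])

```text
time: 15.45
ee_pos: [0.5191, -0.1849, 0.2317]
orientation: [[-1.0, 0.031, -0.0], [0.031, 1.0, 0.0], [0.0, 0.0, -1.0]]
wrist_force: [0.8, 0.1, -0.5]
width: 0.277
grasp_force: 30.0
```

Call:
servo_tool(offset=[[-0.1,1,0],[-0.1,1,0],[-0.1,1,0],[-0.1,1,0],[-0.1,1,0],[-0.1,1,0],[-0.1,1,0],[-0.1,1,0],[-0.1,1,0],[-0.1,1,0],[-0.1,1,0],[-0.1,1,0]], dr=[[0,0,0.32],[0,0,0.32],[0,0,0.32],[0,0,0.32],[0,0,0.32],[0,0,0.32],[0,0,0.32],[0,0,0.32],[0,0,0.32],[0,0,0.32],[0,0,0.32],[0,0,0.32]])

```text
time: 16.65
ee_pos: [0.4891, 0.1149, 0.2312]
orientation: [[-0.954, -0.3, -0.0], [-0.3, 0.954, 0.0], [0.0, 0.0, -1.0]]
wrist_force: [-0.4, 0.4, -0.9]
width: 0.276
grasp_force: 30.0
```

Call:
servo_tool(offset=[[-0.1,1,0],[-0.1,1,0],[-0.1,1,-0.4],[-0.1,0.8,-0.8],[-0.1,0.5,-0.8],[-0.08,0.3,-0.8],[0,0.08,-0.5],[0,0,-0.3],[0,0,0],[0,0,0]], dr=[[0,0,0],[0,0,0],[0,0,0],[0,0,0],[0,0,0],[0,0,0],[0,0,0],[0,0,0],[0,0,0],[0,0,0]])

```text
time: 17.65
ee_pos: [0.4757, 0.2306, 0.1418]
orientation: [[-0.955, -0.298, 0.001], [-0.298, 0.955, 0.0], [-0.001, -0.0, -1.0]]
wrist_force: [-0.0, 0.4, -1.0]
width: 0.277
grasp_force: 30.0
```

```bash
python3 - <<'E'
from ortho import *
S={c:eyes.snapshot(c) for c in('wrist','scene')}
o=readout.get_obs(); print(o['ee_pos'],o['width'],o['grasp_force'],np.degrees(np.arctan2(o['orientation'][1][1],o['orientation'][0][1])))
s=S['scene']; crop=s['pixels'][140:320,280:520]
cv2.imwrite('pics/gp.png',np.hstack([cv2.resize(S['wrist']['pixels'],(400,300)),cv2.resize(crop,(400,300))])[:,:,::-1])
# held gouge seen by the wrist camera
P=cloud(S['wrist']).reshape(-1,3); P=P[np.isfinite(P[:,0])]
z=o['ee_pos'][2]
Q=P[(P[:,2]>z-.024)&(P[:,2]<z+.006)&(np.hypot(P[:,0]-.446,P[:,1]-.222)<.075)]
if len(Q)>20: print(cv2.minAreaRect((Q[:,:2]*1000).astype(np.float32)),len(Q))
E
```

```text
[0.47589868 0.23076677 0.14219908] 0.27331280159531146 29.999680817127228 107.33291084513489
((444.10809326171875, 215.429443359375), (121.1514663696289, 49.11614227294922), 27.792499542236328) 10575
```

View pics/gp.png

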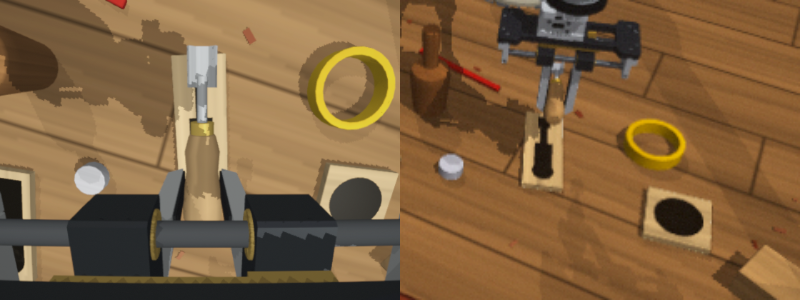

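The gouge is in line with its pad, which shows at (200,110) beneath it, and the blade points to the blade end. Lowering.

Call:
servo_tool(offset=[[0,0,-1],[0,0,-1],[0,0,-1],[0,0,-0.6],[0,0,-0.3],[0,0,-0.14],[0,0,-0.06],[0,0,-0.02],[0,0,0]], dr=[[0,0,0],[0,0,0],[0,0,0],[0,0,0],[0,0,0],[0,0,0],[0,0,0],[0,0,0],[0,0,0]])

```text
time: 18.65
ee_pos: [0.4756, 0.2311, 0.039]
orientation: [[-0.954, -0.298, 0.001], [-0.298, 0.954, 0.001], [-0.001, 0.0, -1.0]]
wrist_force: [-0.8, 0.7, -1.2]
width: 0.274
grasp_force: 30.0
```

Call:
servo_tool(offset=[[0,0,0],[0,0,0],[0,0,0],[0,0,0],[0,0,0],[0,0,0],[0,0,0],[0,0,0]], dr=[[0,0,0],[0,0,0],[0,0,0],[0,0,0],[0,0,0],[0,0,0],[0,0,0],[0,0,0]], grip=0)

```text
time: 19.45
ee_pos: [0.4751, 0.2309, 0.0382]
orientation: [[-0.954, -0.298, -0.0], [-0.298, 0.954, 0.0], [-0.0, 0.0, -1.0]]
wrist_force: [0.2, 0.5, -0.5]
width: 0.918
grasp_force: 0.0
```

Call:
servo_tool(offset=[[0,0,1],[0,0,1],[0,0,1],[0,0,1],[-0.2,-1,0.9],[-0.2,-1,0.9],[-0.2,-1,0.9],[-0.2,-1,0.9],[-0.2,-1,0],[-0.2,-1,0],[-0.04,-1,0],[0,-0.9,0]], dr=[[0,0,0],[0,0,0],[0,0,0],[0,0,0],[0,0,0],[0,0,0],[0,0,0],[0,0,0],[0,0,0],[0,0,0],[0,0,0],[0,0,0]])

```text
time: 20.65
ee_pos: [0.4435, 0.0324, 0.2284]
orientation: [[-0.954, -0.298, 0.0], [-0.298, 0.954, -0.0], [-0.0, -0.0, -1.0]]
wrist_force: [-0.1, -0.2, -0.1]
width: 0.998
grasp_force: 0.0
```

Call:
servo_tool(offset=[[0,-0.5,0],[0,-0.2,0],[0,0,0],[0,0,0],[0,0,0]], dr=[[0,0,0],[0,0,0],[0,0,0],[0,0,0],[0,0,0]])

```text
time: 21.15
ee_pos: [0.4441, 0.0167, 0.2282]
orientation: [[-0.954, -0.299, -0.0], [-0.299, 0.954, 0.001], [-0.0, 0.001, -1.0]]
wrist_force: [-0.3, -0.4, 0.3]
width: 0.999
grasp_force: 0.0
```

```bash
python3 -c "
from w import *
look('mallet top',.158,.175,(.444,.016),'w_mallet',.165,.04)
look('mallet head',.03,.095,(.444,.016),'w_mallet',.165,.06)
s=eyes.snapshot('scene'); W=cloud(s); P=W.reshape(-1,3); P=P[np.isfinite(P[:,0])]
for lo,hi,c,rad in((.018,.05,(.446,.222),.08),(.030,.045,(.647,-.221),.08)):
    Q=P[(np.hypot(P[:,0]-c[0],P[:,1]-c[1])<rad)&(P[:,2]>lo)&(P[:,2]<hi)]; print(len(Q),cv2.minAreaRect((Q[:,:2]*1000).astype(np.float32)))
"
```

```text
campos [ 0.38  -0.004  0.385] tcp [0.4441 0.0166 0.2282]
mallet top 1250 [441.1  16.5] [26.6 26.3] 16.7 zmed 0.1622
campos [ 0.38  -0.004  0.385] tcp [0.4441 0.0166 0.2282]
mallet head 2580 [436.9  15. ] [55.5 64.8] 18.5 zmed 0.0856
310 ((448.4610595703125, 221.0878448486328), (131.0410919189453, 27.30316162109375), 19.619813919067383)
599 ((649.41357421875, -222.20541381835938), (46.854366302490234, 128.3145294189453), 80.02919006347656)
```

View pics/w_mallet.png

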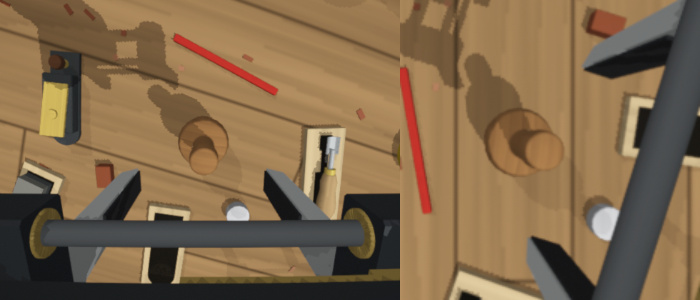

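The mallet stands at (203,150), between the jaws. The gouge lies on its pad at (325,170), as measured. Gripping the mallet handle.

Call:
servo_tool(offset=[[-0.05,0,-1],[0,0,-1],[0,0,-0.8],[0,0,-0.5],[0,0,-0.3],[0,0,-0.12],[0,0,0]], dr=[[0,0,0],[0,0,0],[0,0,0],[0,0,0],[0,0,0],[0,0,0],[0,0,0]])

```text
time: 22.0
ee_pos: [0.443, 0.016, 0.1353]
orientation: [[-0.954, -0.299, 0.0], [-0.299, 0.954, 0.0], [-0.0, 0.0, -1.0]]
wrist_force: [0.0, -0.5, 0.7]
width: 1.001
grasp_force: 0.0
```

Call:
servo_tool(offset=[[0,0,0],[0,0,0],[0,0,0],[0,0,0],[0,0,0],[0,0,0],[0,0,0],[0,0,0],[0,0,0],[0,0,0],[0,0,0]], dr=[[0,0,0],[0,0,0],[0,0,0],[0,0,0],[0,0,0],[0,0,0],[0,0,0],[0,0,0],[0,0,0],[0,0,0],[0,0,0]], grip=1)

```text
time: 23.1
ee_pos: [0.4427, 0.0161, 0.1352]
orientation: [[-0.954, -0.298, -0.0], [-0.298, 0.954, 0.0], [0.0, 0.001, -1.0]]
wrist_force: [-0.9, 1.1, 1.3]
width: 0.291
grasp_force: 30.0
```

Call:
servo_tool(offset=[[0,0,0.6],[0,0,1],[0,0,1],[0,0.4,0.6],[0.1,0.7,0],[0.1,1,0],[0.1,1,0],[0.1,1,0],[0.1,1,0],[0.1,1,0],[0.1,1,0],[0.1,1,0]], dr=[[0,0,0],[0,0,0],[0,0,0],[0,0,0],[0,0,0],[0,0,0],[0,0,0],[0,0,0],[0,0,0],[0,0,0],[0,0,0],[0,0,0]])

```text
time: 24.3
ee_pos: [0.4623, 0.2191, 0.2142]
orientation: [[-0.954, -0.299, -0.002], [-0.299, 0.954, -0.001], [0.002, -0.001, -1.0]]
wrist_force: [0.3, -0.2, -3.3]
width: 0.295
grasp_force: 30.0
```

Call:
servo_tool(offset=[[0.1,1,0],[0.1,1,0],[0.1,1,0],[0.1,1,0],[0.1,1,0],[0.1,1,0],[0.1,1,0],[0.08,0.8,0],[0.03,0.5,0],[0,0.3,0],[0,0.14,0],[0,0,0]], dr=[[0,0,0],[0,0,0],[0,0,0],[0,0,0],[0,0,0],[0,0,0],[0,0,0],[0,0,0],[0,0,0],[0,0,0],[0,0,0],[0,0,0]])

```text
time: 25.5
ee_pos: [0.4829, 0.4366, 0.215]
orientation: [[-0.954, -0.299, -0.0], [-0.299, 0.954, -0.001], [0.001, -0.001, -1.0]]
wrist_force: [0.1, -0.3, -4.5]
width: 0.293
grasp_force: 30.0
```

```bash
python3 - <<'E'
from ortho import *
S={c:eyes.snapshot(c) for c in('wrist','scene','side')}
o=readout.get_obs(); print(o['ee_pos'],o['width'],o['grasp_force'])
cv2.imwrite('pics/mp.png',np.hstack([cv2.resize(S['side']['pixels'][60:210,170:370],(400,300)),cv2.resize(S['scene']['pixels'][140:320,320:560],(400,300))])[:,:,::-1])
P=np.concatenate([cloud(S[c]).reshape(-1,3) for c in('scene','side')]); P=P[np.isfinite(P[:,0])]
z0=o['ee_pos'][2]-.1352
for lo,hi in((.03,.06),(.06,.09)):
    Q=P[(np.hypot(P[:,0]-.483,P[:,1]-.437)<.06)&(P[:,2]>z0+lo)&(P[:,2]<z0+hi)]; print(len(Q),cv2.minAreaRect((Q[:,:2]*1000).astype(np.float32)))
s=S['wrist']; p=(.484,.437); w=ortho(s,p,.012); g=w.max(2)
E
```

```text
[0.48305749 0.43606342 0.21539428] 0.29600497925159386 29.999330509454012
410 ((486.9801025390625, 430.08209228515625), (66.58335876464844, 54.782562255859375), 43.419349670410156)
768 ((483.7904052734375, 433.6230773925781), (69.32982635498047, 64.69225311279297), 28.566055297851562)
```

View pics/mp.png

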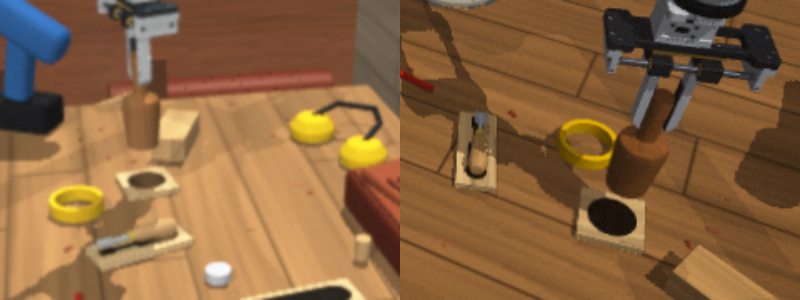

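The mallet hangs upright over its pad, at (648,150) on the right and (142,120) on the left. Lowering it.

Call:
servo_tool(offset=[[0,0.03,-0.7],[0,0,-0.8],[0,0,-0.5],[0,0,-0.3],[0,0,-0.2],[0,0,-0.1],[0,0,-0.06],[0,0,-0.04],[0,0,-0.02],[0,0,0]], dr=[[0,0,0],[0,0,0],[0,0,0],[0,0,0],[0,0,0],[0,0,0],[0,0,0],[0,0,0],[0,0,0],[0,0,0]])

```text
time: 26.65
ee_pos: [0.4832, 0.4378, 0.1475]
orientation: [[-0.954, -0.299, 0.0], [-0.299, 0.954, 0.0], [-0.0, 0.0, -1.0]]
wrist_force: [-0.2, -0.6, -4.0]
width: 0.293
grasp_force: 30.0
```

Call:
servo_tool(offset=[[0,0,-0.03],[0,0,-0.02],[0,0,0]], dr=[[0,0,0],[0,0,0],[0,0,0]])

```text
time: 26.95
ee_pos: [0.4835, 0.4381, 0.1472]
orientation: [[-0.954, -0.299, 0.002], [-0.299, 0.954, 0.001], [-0.002, 0.001, -1.0]]
wrist_force: [-0.6, 1.0, 3.2]
width: 0.293
grasp_force: 30.0
```

Contact is made, so I'm releasing.

Call:
servo_tool(offset=[[0,0,0],[0,0,0],[0,0,0],[0,0,0],[0,0,0],[0,0,0],[0,0,0],[0,0,0],[0,0,0]], dr=[[0,0,0],[0,0,0],[0,0,0],[0,0,0],[0,0,0],[0,0,0],[0,0,0],[0,0,0],[0,0,0]], grip=0)

```text
time: 27.85
ee_pos: [0.483, 0.4377, 0.146]
orientation: [[-0.954, -0.299, -0.0], [-0.299, 0.954, 0.0], [0.0, 0.0, -1.0]]
wrist_force: [-0.3, -0.7, -0.6]
width: 0.993
grasp_force: 0.0
```

Call:
servo_tool(offset=[[0,0,1],[0,0,1],[0,0,1],[0,0,1],[0,-1,0],[0,-1,0],[0,-1,0],[0,-1,0],[0,-1,0],[0,-1,0],[0,-1,0],[0,-1,0]], dr=[[0,0,0],[0,0,0],[0,0,0],[0,0,0],[0,0,-0.16],[0,0,-0.16],[0,0,-0.16],[0,0,-0.16],[0,0,-0.16],[0,0,-0.16],[0,0,-0.16],[0,0,-0.16]])

```text
time: 29.05
ee_pos: [0.4829, 0.2367, 0.2461]
orientation: [[-0.982, -0.19, 0.0], [-0.19, 0.982, 0.0], [-0.0, 0.0, -1.0]]
wrist_force: [-0.2, 0.5, -0.1]
width: 1.002
grasp_force: 0.0
```

Call:
servo_tool(offset=[[-0.1,-1,0],[-0.1,-1,0],[-0.1,-1,0],[-0.1,-1,0],[-0.1,-1,0],[-0.1,-1,0],[-0.1,-1,0],[-0.1,-1,0],[-0.1,-1,0],[-0.1,-1,0],[-0.1,-1,0],[-0.06,-1,0]], dr=[[0,0,0],[0,0,0],[0,0,0],[0,0,0],[0,0,0],[0,0,0],[0,0,0],[0,0,0],[0,0,0],[0,0,0],[0,0,0],[0,0,0]])

```text
time: 30.25
ee_pos: [0.4537, -0.0633, 0.2462]
orientation: [[-0.982, -0.19, 0.0], [-0.19, 0.982, 0.0], [-0.0, -0.0, -1.0]]
wrist_force: [0.0, 0.3, 0.2]
width: 1.003
grasp_force: 0.0
```

Call:
servo_tool(offset=[[0,-1,0],[0,-1,0],[0,-1,0],[0,-1,-0.5],[0,-0.8,-0.5],[0,-0.4,0],[0,-0.2,0],[0,0,0],[0,0,0]], dr=[[0,0,0],[0,0,0],[0,0,0],[0,0,0],[0,0,0],[0,0,0],[0,0,0],[0,0,0],[0,0,0]])

```text
time: 31.15
ee_pos: [0.4543, -0.1968, 0.2216]
orientation: [[-0.982, -0.191, 0.001], [-0.191, 0.982, 0.0], [-0.001, -0.0, -1.0]]
wrist_force: [0.3, 0.2, -0.1]
width: 0.998
grasp_force: 0.0
```

```bash
python3 -c "
from w import *
look('plane',.005,.06,(.454,-.197),'w_plane',.029)
look('plane',.02,.06,(.454,-.197),'w_plane',.029)
s=eyes.snapshot('scene'); t=eyes.snapshot('side'); P=np.concatenate([cloud(x).reshape(-1,3) for x in (s,t)]); P=P[np.isfinite(P[:,0])]
for lo,hi,c,rad in((.172,.185,(.483,.437),.05),(.06,.10,(.483,.437),.06)):
    Q=P[(np.hypot(P[:,0]-c[0],P[:,1]-c[1])<rad)&(P[:,2]>lo)&(P[:,2]<hi)]; print(len(Q),cv2.minAreaRect((Q[:,:2]*1000).astype(np.float32)))
"
```

```text
campos [ 0.388 -0.21   0.378] tcp [ 0.4543 -0.1966  0.2216]
plane 5137 [ 454.5 -198.2] [139.9  44. ] 11.2 zmed 0.0313
campos [ 0.388 -0.21   0.378] tcp [ 0.4543 -0.1966  0.2215]
plane 4012 [ 447.3 -199.6] [111.4  44. ] 11.2 zmed 0.0336
104 ((483.82952880859375, 438.5752258300781), (25.806652069091797, 24.977880477905273), 34.91238021850586)
507 ((488.6746826171875, 437.5770263671875), (65.13034057617188, 54.127159118652344), 84.35726165771484)
```

View pics/w_plane.png

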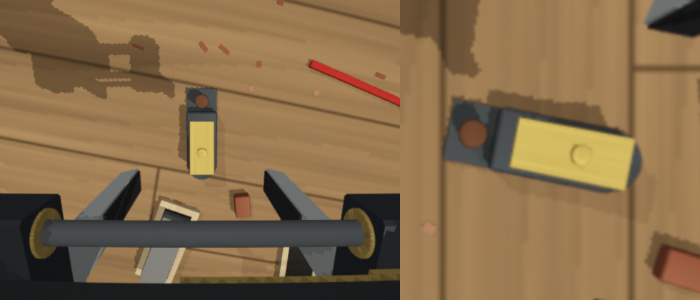

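The plane at (202,135) is centred in the jaws and measures 139.9 × 44.0 mm, and the mallet's top is at (484,438) mm over its pad. Gripping the plane.

Call:
servo_tool(offset=[[0,-0.04,-1],[0,0,-1],[0,0,-1],[0,0,-1],[0,0,-1],[0,0,-1],[0,0,-0.8],[0,0,-0.5],[0,0,-0.3],[0,0,-0.18],[0,0,0]], dr=[[0,0,0],[0,0,0],[0,0,0],[0,0,0],[0,0,0],[0,0,0],[0,0,0],[0,0,0],[0,0,0],[0,0,0],[0,0,0]])

```text
time: 32.45
ee_pos: [0.4541, -0.1982, 0.0264]
orientation: [[-0.982, -0.191, -0.0], [-0.191, 0.982, 0.0], [0.0, 0.0, -1.0]]
wrist_force: [0.4, -0.3, 0.4]
width: 1.0
grasp_force: 0.0
```

Call:
servo_tool(offset=[[0,0,0],[0,0,0],[0,0,0],[0,0,0],[0,0,0],[0,0,0],[0,0,0],[0,0,0],[0,0,0],[0,0,0]], dr=[[0,0,0],[0,0,0],[0,0,0],[0,0,0],[0,0,0],[0,0,0],[0,0,0],[0,0,0],[0,0,0],[0,0,0]], grip=1)

```text
time: 33.45
ee_pos: [0.4539, -0.1979, 0.0265]
orientation: [[-0.982, -0.19, -0.0], [-0.19, 0.982, 0.001], [0.0, 0.001, -1.0]]
wrist_force: [-0.3, 2.1, 1.8]
width: 0.464
grasp_force: 30.0
```

Call:
servo_tool(offset=[[0,0,0.6],[0,0,1],[0,0,1],[0.5,0.5,0.7],[0.9,0.95,0.7],[1,1,0],[1,1,0],[1,1,0],[1,1,0],[0.95,1,0],[0.8,0.9,0],[0.5,0.6,0]], dr=[[0,0,0],[0,0,0],[0,0,0],[0,0,-0.1],[0,0,-0.1],[0,0,-0.1],[0,0,-0.1],[0,0,-0.1],[0,0,0],[0,0,0],[0,0,0],[0,0,0]])

```text
time: 34.65
ee_pos: [0.646, 0.0019, 0.1247]
orientation: [[-0.989, -0.149, -0.002], [-0.149, 0.989, 0.0], [0.002, 0.0, -1.0]]
wrist_force: [-0.1, -0.0, -5.9]
width: 0.469
grasp_force: 30.0
```

Call:
servo_tool(offset=[[0.3,0.35,0],[0.11,0.2,0],[0,0,0],[0,0,0],[0,0,0]], dr=[[0,0,0],[0,0,0],[0,0,0],[0,0,0],[0,0,0]])

```text
time: 35.15
ee_pos: [0.6548, 0.0131, 0.1267]
orientation: [[-0.989, -0.146, -0.001], [-0.146, 0.989, -0.0], [0.001, -0.0, -1.0]]
wrist_force: [-0.1, 0.1, -5.7]
width: 0.466
grasp_force: 30.0
```

```bash
python3 - <<'E'
from ortho import *
S={c:eyes.snapshot(c) for c in('wrist','scene')}
o=readout.get_obs(); print(o['ee_pos'],o['width'],o['grasp_force'],np.degrees(np.arctan2(o['orientation'][1][1],o['orientation'][0][1])))
cv2.imwrite('pics/pp.png',np.hstack([cv2.resize(S['wrist']['pixels'],(400,300)),cv2.resize(S['scene']['pixels'][140:320,140:380],(400,300))])[:,:,::-1])
E
```

```text
[0.65510376 0.01333188 0.12677538] 0.4666010764308292 29.993677027523518 98.41520694798952
```

View pics/pp.png

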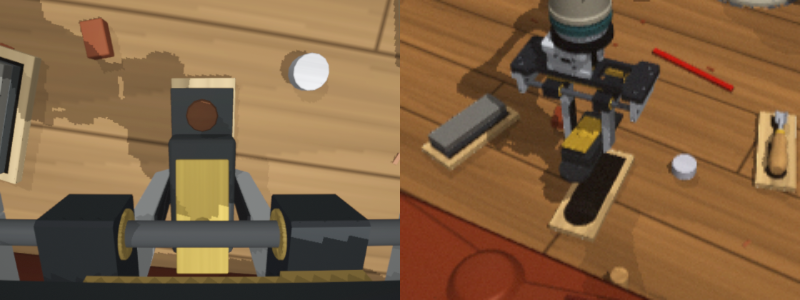

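The plane is in line over its pad, toe towards the square end at (203,85). Lowering.

Call:
servo_tool(offset=[[0,0.04,-0.8],[0,0,-1],[0,0,-0.8],[0,0,-0.4],[0,0,-0.25],[0,0,-0.14],[0,0,-0.08],[0,0,-0.04],[0,0,0]], dr=[[0,0,0],[0,0,0],[0,0,0],[0,0,0],[0,0,0],[0,0,0],[0,0,0],[0,0,0],[0,0,0]])

```text
time: 36.15
ee_pos: [0.656, 0.0151, 0.0393]
orientation: [[-0.989, -0.147, 0.001], [-0.147, 0.989, -0.0], [-0.001, -0.0, -1.0]]
wrist_force: [0.4, -0.4, -6.3]
width: 0.465
grasp_force: 30.0
```

Call:
servo_tool(offset=[[0,0,0],[0,0,0],[0,0,0],[0,0,0],[0,0,0],[0,0,0],[0,0,0]], dr=[[0,0,0],[0,0,0],[0,0,0],[0,0,0],[0,0,0],[0,0,0],[0,0,0]], grip=0)

```text
time: 36.85
ee_pos: [0.6556, 0.0152, 0.0387]
orientation: [[-0.989, -0.147, 0.0], [-0.147, 0.989, 0.0], [-0.0, 0.0, -1.0]]
wrist_force: [-0.2, -0.8, -0.1]
width: 0.993
grasp_force: 0.0
```

Call:
servo_tool(offset=[[0,0,0.5],[0,0,1],[0,0,1],[0,0,1],[0,0,1],[0,0,1],[0,0,1],[0,0,1],[0,0,1],[0,0,0.5],[0,0,0],[0,0,0]], dr=[[0,0,0],[0,0,0],[0,0,0],[0,0,0],[0,0,0],[0,0,0],[0,0,0],[0,0,0],[0,0,0],[0,0,0],[0,0,0],[0,0,0]])

```text
time: 38.05
ee_pos: [0.6551, 0.0152, 0.2632]
orientation: [[-0.989, -0.147, -0.001], [-0.147, 0.989, 0.0], [0.001, 0.0, -1.0]]
wrist_force: [-0.6, 0.3, -0.7]
width: 1.001
grasp_force: 0.0
```

```bash
python3 - <<'E'
from w import *
S={c:eyes.snapshot(c) for c in('scene','side')}
P=np.concatenate([cloud(x).reshape(-1,3) for x in S.values()]); P=P[np.isfinite(P[:,0])]
for n,lo,hi,c in(('plane',.018,.07,(.656,.014)),('gouge',.018,.05,(.446,.222)),('stone',.032,.04,(.647,-.221)),('mallet top',.172,.185,(.483,.437))):
    Q=P[(np.hypot(P[:,0]-c[0],P[:,1]-c[1])<.085)&(P[:,2]>lo)&(P[:,2]<hi)]; r=cv2.minAreaRect((Q[:,:2]*1000).astype(np.float32)); print(n,len(Q),np.round(r[0],1),np.round(r[1],1),round(r[2],1),np.percentile(Q[:,2],[1,50,99]).round(3))
look('plane',.018,.07,(.656,.014),'w_pl2',.041)
cv2.imwrite('pics/final.png',S['scene']['pixels'][100:330,100:520][:,:,::-1].repeat(1,0))
E
```

```text
plane 1461 [656.8  14.2] [141.3  51.2] 8.0 [0.018 0.04  0.058]
gouge 537 [447.7 222.8] [132.6  34.4] 12.5 [0.019 0.033 0.042]
stone 1254 [ 649.6 -221.8] [ 48.4 126.2] 79.5 [0.032 0.036 0.039]
mallet top 121 [482.9 437.2] [28.2 28.9] 36.9 [0.172 0.175 0.179]
campos [0.589 0.005 0.419] tcp [0.6548 0.0152 0.262 ]
plane 4118 [656.6  14.3] [139.1  44. ] 8.7 zmed 0.0441
```

View pics/final.png

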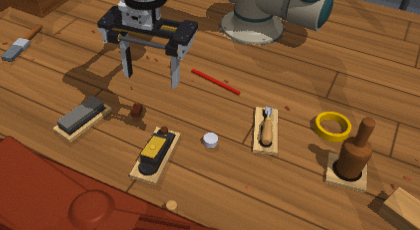

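In the final picture all four tools rest on their pads: stone (83,117), plane (156,153), gouge (265,130) and mallet (352,155). The gripper is clear, so I'm handing in.

```bash
python3 -c "
from workcell import env
print(env.sign_off())"
```

```text
the job is handed in; nothing more can be done
None
```

I put all four tools on their pads and handed in the job after about 38 s of the 112 s allowed; before that, the cameras put each tool within about 3 mm of its silhouette's centre, but the hand-in returned no verdict.

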